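# Seat the paint pot on the bench mixer and switch it on

## Robot

A 6-joint arm with a two-finger parallel gripper is mounted at the origin on the work surface. World frame = base frame: x ahead of the robot, y to its left, z up, the work surface at z = 0. Lengths are in m, angles in rad, forces in N, time in s.
With the tool pointing down it reaches from about 0.425 to 0.95 m from the base axis. Payload 3.5 kg.
Tool frame: the origin (TCP) lies on the centre line of the jaws, within the pads' length; the fingertips stand 11 mm ahead of it and the grasp point (between the pads) lies 8 mm behind it; z points along the fingers, y is the line along which they close (so a half turn about z gives the same grasp; the last joint's range is limited). The gripper opens to 85 mm and grips with 20 to 120 N. Pads are 22 mm wide; open, the fingers measure 114 mm over their backs; the gripper's body (76 mm by 85 mm) begins 54 mm behind the grasp point. The pads swing forward as they close: fully open they stand 13 mm farther back than shut.
Start: joints at [-1.439, 0.286, 1.577, -0, 1.279, -0.15], TCP at [0.188, -0.648, 0.242] pointing down, gripper open.
Joint ranges: [-2.77, 2.77], [-0.9, 2.22], [0.21, 2.48], [-1.53, 4.67], [0.24, 2.81], [-2.84, 2.84]. Speed limits (rad/s): [2.79, 2.79, 3.14, 3.14, 3.14, 3.14].

## Interface

Orientations are given as a unit quaternion [x, y, z, w].
In Python, from plant import ctrl gives the robot as it stands.
- The arm moves only by the tool step_arm, never from a script. Its argument "motion" is a list of rows, each an object with "offset": the shift along the tool's x, y, z in m, a list of three; "twist": the turn about the tool's z in degrees. A call has 1 to 12 rows; each row is the pose to reach, as a shift and turn from the pose commanded when the call began, along the tool's axes at that moment; what a row does not reach only later rows make up. A row lasts 1/10 s, in which the tool goes at most 50 mm and 8.59 degrees, less where a joint would pass 70% of its speed; a pose out of reach is approached as far as the arm can. A call with a gripper value outside its range is refused whole. "gripper" is the finger opening in m, from 0 to 0.0854, set as the call begins (left out, the last holds). The fingers move at their own pace and stop on an object; "grip_force" is the grip in N (left out, the last holds). Time passes only in rows, so rows that repeat a pose let the fingers close. It gives the time, the measured TCP pose, the force, the opening and the grip force at its end, in the units of the state.
- ctrl.get_state(): the state, without advancing time (a new reading comes with each control period).
- ctrl.read_camera(name): name is "scene" or "top" or "wrist"; returns the picture (420x560x3 uint8, blue, green, red); there is no depth.
- ctrl.calibration(name): a dict with "fx", "fy", "cx", "cy" (pixels), "k1" (the pictures are not rectified: a ray, as slopes to the right and down, at radius r is drawn at 1 + k1 r^2 times it, then the intrinsics apply), "cam_to_world" (4x4, takes a point from camera to world coordinates). Camera axes: x right, y up, looking along -z (the intrinsics and any distortion apply to the point x, -y, -z); pixel columns grow to the right and rows downward; lengths in m; the calibration is good to about 2 mm. A picture is of the moment at which its call begins: read the wrist's pose just before it. calibration takes no time and is no camera call; for the wrist camera it gives the pose at the moment of the call.
- ctrl.sign_off(): hands the job in; it is judged then, once.
The state is a dict: "time": time; "qpos": joint angles; "dq": joint speeds; "joint_efforts": joint torques, N m; "eef_pos": TCP position; "tcp_rot": TCP orientation; "contact_force": force on the tool from outside, world axes, zero at the start; "wrist_torque": the same for the moment, N m; "opening": opening from 0.0 (shut) to 1.0 (fully open); "finger_force": force on a finger pad.
Only numpy, scipy, OpenCV 4.12 (cv2) and the standard library are available. Lean on these libraries where they do the work, as an engineer would, in place of code of your own. Each camera call takes 0.05 s, during which the arm holds its last target. There are 200 camera calls.

## Task

Set the aluminium paint pot with the bridge handle onto the bench mixer, the right way round, so that the mixer's thick and thin pegs come up through the large and the small hole of its foot plate and the plate lies flat on the deck; lower it gently in the grip, without dropping it, and keep it upright all the while. Leave the mixer's lever off until the pot is seated and let go, then push the lever all the way over to its other end. Leave the tin, the cup, the brush and the screwdriver where they are.

Things in the scene. Friction and masses are not known exactly. Their poses are not given: they have to be found in the camera images.
- pot_mid (a point): Loose open pot of plain aluminium, 156 mm high, about 0.42 kg: a foot plate 164 x 96 x 10 mm, on it a round body 84 to 88 mm across (rim 108 mm above the plate's underside) with a bridge handle over it. A small spout at the rim, on the pot's +x side, reaches 65 mm from the axis. Point on the axis, 77 mm above the underside; x along the plate's long side, z up. Its yaw varies widely
- pot_handle (a point): Centre of the pot's straight black handle bar, 146 mm above the underside of the foot plate, on the pot's axis. The bar is 16 mm wide (pot's y), 16 mm high and 92 mm long (pot's x), 30 mm free below it to the rim; held by two straps at its ends (inner faces 41 mm from the centre)
- hole_big (a point): Centre of the large through hole in the pot's foot plate (22 mm across), on the plate's underside; 62 mm from the pot's axis on the -x side
- hole_small (a point): Centre of the small through hole in the pot's foot plate (14 mm across), on the plate's underside; 62 mm from the pot's axis on the +x side, below the spout
- mixer: Fixed bench mixer: a low grey box 200 mm (x) by 285 mm (y), its bare aluminium deck 55 mm above the bench, with two upright pegs whose mid-point is 65 mm to +y of its middle, and a toggle lever on the -y part. Origin at the centre of its underside, z up
- peg_big (a point): Foot of the mixer's thick upright steel peg, on the deck, 55 mm above the bench. The peg is 18 mm thick and 26 mm high, its top 10 mm tapering to 8 mm. Axes as the mixer's. The thin peg stands 124 mm to +x of it
- peg_small (a point): Foot of the mixer's thin upright steel peg on the deck. The peg is 10 mm thick and 26 mm high, its top 10 mm tapering to 3 mm
- run_lever (a joint): The mixer's toggle lever, rad: 0 = fully off, leaning 0.5 rad to the mixer's -x; 1.0 = fully on, leaning 0.5 rad to +x (end stop). It turns easily (under 1 N at the ball) and stays where it is left; it starts between 0 and 0.15
- run_lever_tip (a point): Centre of the 26 mm steel ball at the end of the lever, 65 mm from its pivot; its top reaches 150 mm above the bench; stalk 10 mm thick. The pivot lies 72 mm above the bench, 150 mm to the mixer's -y side from the mid-point between the pegs; its axis is the mixer's y. The black block under it is 70 (x) by 50 mm (y), its top 75 mm above the bench
- tin: Bystander: closed paint tin 60 mm across and 85 mm high, standing in the middle of the bench; origin at the centre of its underside
- cup: Bystander: open white mixing cup 72 mm across the rim and 85 mm high, near the robot; origin at the centre of its underside
- brush_grip (a point): Bystander: paint brush lying flat beyond the task's things; point on its handle
- driver_grip (a point): Bystander: screwdriver lying flat beyond the task's things; point on its handle

How it is judged:
By the outcome, as a careful person would: the job done as asked, in the order asked, and still so for the second after the job is handed in, with the robot touching nothing.
It also fails if it takes over 62 s, if anything falls off the work surface, if the arm or the gripper's body presses on something with over 40 N, if the wrist force passes 120 N, or if a joint passes its speed limit or range.

## Working session

There is one attempt and no reset: what is moved stays moved. The work goes in short steps, Python scripts to look and compute and a tool call to move; the robot and the scene stay as the last step left them, time stands still between calls to the robot, and variables do not carry over. Pictures are saved under pics/ and viewed, at most 10 in all, crops included, and the job is handed in when it is done.

Besides the shell and the picture viewer there is one more tool, called after "Emit:" as name(argument=value, ...) on one line, values as JSON. step_arm: Moves the arm, as the interface text tells. Its arguments: {"type":"object","properties":{"motion":{"type":"array"},"gripper":{"type":"number"},"grip_force":{"type":"number"}},"required":["motion"]}

```bash
ls; mkdir -p pics; cat > h.py <<'E'
import numpy as np, cv2
from plant import ctrl
from scipy.spatial.transform import Rotation as R
def ray(c,u,v):
    d=np.array([(u-c['cx'])/c['fx'],(v-c['cy'])/c['fy']]); p=d.copy()
    for _ in range(20): p=d/(1+c['k1']*(p@p))
    T=np.array(c['cam_to_world']); return T[:3,3],T[:3,:3]@np.array([p[0],-p[1],-1])
def at(c,u,v,z):
    o,d=ray(c,u,v); return o+d*(z-o[2])/d[2]
def proj(c,P):
    T=np.array(c['cam_to_world']); q=T[:3,:3].T@(np.array(P)-T[:3,3])
    s=np.array([q[0],-q[1]])/-q[2]; s=s*(1+c['k1']*(s@s))
    return np.array([s[0]*c['fx']+c['cx'],s[1]*c['fy']+c['cy']])
def tri(*a):
    A=0;b=0
    for c,u,v in a:
        o,d=ray(c,u,v); d=d/np.linalg.norm(d); M=np.eye(3)-np.outer(d,d); A=A+M; b=b+M@o
    return np.linalg.solve(A,b)
def totool(P):
    s=ctrl.get_state(); return R.from_quat(s['tcp_rot']).inv().apply(np.array(P)-s['eef_pos'])
E
python3 - <<'E'
from h import *
for n in ['top','scene']:
    cv2.imwrite(f'pics/{n}0.png',ctrl.read_camera(n)); c=ctrl.calibration(n)
    print(n,c['fx'],c['k1'],np.round(c['cam_to_world'],3).tolist())
s=ctrl.get_state();print(s)
E
```

```text
pics
top 421.0257320185468 -0.03315277123101358 [[0.073, 0.973, -0.22, 0.39], [-0.997, 0.072, -0.012, -0.026], [0.004, 0.22, 0.975, 0.996], [0.0, 0.0, 0.0, 1.0]]
scene 384.6610694608166 -0.10455500564859278 [[-0.213, -0.836, 0.505, 1.025], [0.977, -0.176, 0.12, 0.1], [-0.011, 0.519, 0.855, 0.839], [0.0, 0.0, 0.0, 1.0]]
{'time': 0.1, 'qpos': array([-1.43897696e+00,  2.87096645e-01,  1.57803530e+00,  2.82364534e-06,
        1.27859780e+00, -1.49995530e-01]), 'dq': array([-0.00104533, -0.00217305, -0.0023293 ,  0.0005229 , -0.00154894,
       -0.0008622 ]), 'joint_efforts': array([ 3.89579345e-04, -4.07297623e+01, -2.93699938e+01, -1.79162048e-04,
        3.41831364e-03, -1.11934542e-07]), 'eef_pos': array([ 0.1876731 , -0.64779071,  0.24106988]), 'tcp_rot': array([ 9.90088453e-01,  1.40441141e-01,  1.10624206e-05, -1.06849301e-03]), 'contact_force': array([-0.74064452,  0.32420175,  0.79732095]), 'wrist_torque': array([-0.054489  , -0.00483949, -0.00055713]), 'finger_force': 0.0, 'opening': 1.0022507057060717}
```

View pics/top0.png

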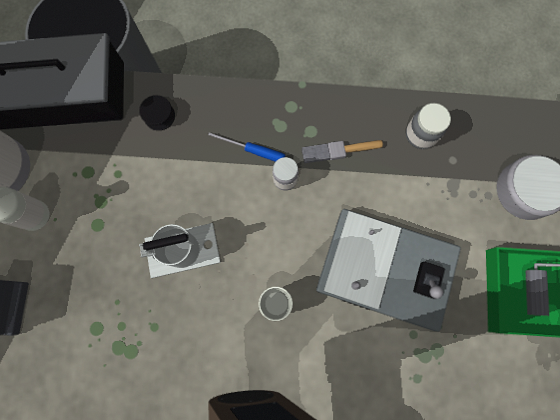

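View pics/scene0.png

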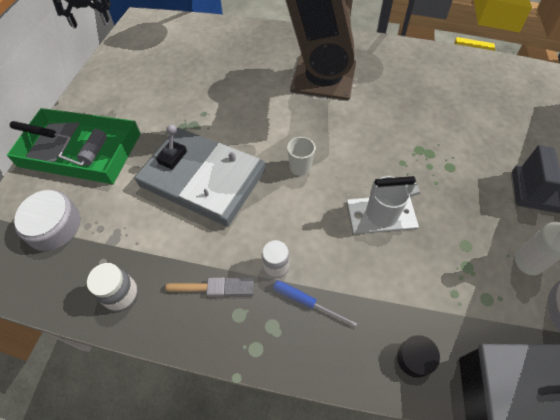

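The top view shows the pot at (170,245), with its handle from (143,246) to (188,238). The spout is on the left (+y) and the large hole on the right at (208,244). The mixer's thick peg is at (358,285), the thin one at (375,231), and the lever ball at (436,292). The scene view agrees: spout at (413,188), thick peg (233,157), thin peg (207,192). I'll zoom in on these to measure.

```bash
python3 - <<'E'
import cv2,numpy as np
t=cv2.imread('pics/top0.png');s=cv2.imread('pics/scene0.png')
f=lambda i,x,y,w,h,k:cv2.resize(i[y:y+h,x:x+w],None,fx=k,fy=k,interpolation=cv2.INTER_CUBIC)
a=np.vstack([np.hstack([f(t,130,210,100,75,4),f(s,340,165,100,75,4)]),np.hstack([f(t,335,220,100,75,4),f(s,160,120,100,75,4)])])
cv2.imwrite('pics/m1.png',a)
E
```

```text
(no output)
```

View pics/m1.png

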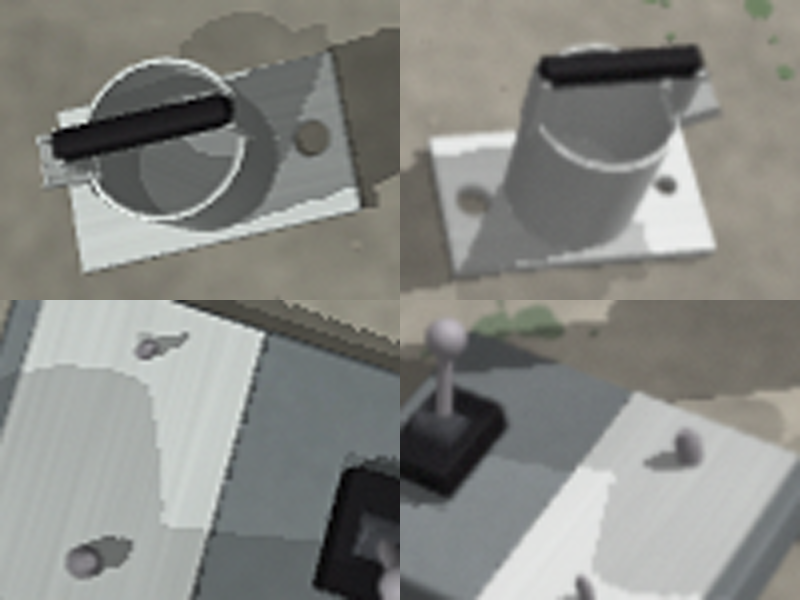

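The crops confirm it: large hole at top (208,244.5) and scene (358.8,215), small hole at scene (406,211). The pegs at top are (355.5,285.5) thick and (371.5,232.5) thin.

```bash
python3 - <<'E'
from h import *
t=ctrl.calibration('top');s=ctrl.calibration('scene');np.set_printoptions(precision=4,suppress=True)
print('handle',at(t,165.6,241.8,.154),at(s,395.5,181.2,.154),tri((t,165.6,241.8),(s,395.5,181.2)))
e1=at(t,143.7,246.2,.154);e2=at(t,187.5,237,.154);print('ends',e1,e2,np.linalg.norm(e1-e2))
hb=at(t,208,244.5,.008);hb2=at(s,358.8,215,.008);hs=at(s,406.2,211.2,.008);print('holes',hb,hb2,hs,(hb2+hs)/2,np.linalg.norm(hs-hb2))
pb=at(t,355.5,285.5,.072);ps=at(t,371.5,232.5,.072);print('pegs',pb,ps,np.linalg.norm(pb-ps),(pb+ps)/2,'yaw',np.degrees(np.arctan2(*(ps-pb)[1::-1])))
print(at(s,232.5,156.7,.070),at(s,206.5,192,.068))
print('ball',tri((t,435.5,292),(s,171.7,129)))
print('potyaw',np.degrees(np.arctan2(*(hs-hb2)[1::-1])),np.degrees(np.arctan2(*(e1-e2)[1::-1])))
print(R.from_quat(ctrl.get_state()['tcp_rot']).as_matrix())
for u,v,z in ((275,304,.085),(285,168,.085)): print(at(t,u,v,z))
E
```

```text
handle [0.491  0.2236 0.154 ] [0.4971 0.2275 0.154 ] [0.4918 0.2274 0.1465]
ends [0.4788 0.2666 0.154 ] [0.504  0.1807 0.154 ] 0.08955584918823327
holes [0.5096 0.1659 0.008 ] [0.5092 0.1701 0.008 ] [0.4731 0.2876 0.008 ] [0.4912 0.2288 0.008 ] 0.12298951169049077
pegs [ 0.4365 -0.1748  0.072 ] [ 0.5552 -0.2059  0.072 ] 0.12272112766673723 [ 0.4959 -0.1904  0.072 ] yaw -14.702346121708706
[ 0.4407 -0.1721  0.07  ] [ 0.5577 -0.2041  0.068 ]
ball [ 0.4318 -0.3275  0.1321]
potyaw 107.06483822032787 106.3423008452415
[[ 0.9606  0.2781 -0.0003]
 [ 0.2781 -0.9606  0.0021]
 [ 0.0003 -0.0021 -1.    ]]
[ 0.3851 -0.0044  0.085 ]
[ 0.6865 -0.0033  0.085 ]
```

Emit:
step_arm(motion=[{"offset": [0.03, -0.025, -0.01], "twist": 0}, {"offset": [0.07, -0.06, -0.02], "twist": 0}, {"offset": [0.11, -0.092, -0.03], "twist": 0}, {"offset": [0.15, -0.125, -0.04], "twist": 0}, {"offset": [0.19, -0.16, -0.05], "twist": 0}, {"offset": [0.23, -0.192, -0.06], "twist": 0}, {"offset": [0.27, -0.226, -0.06], "twist": 0}, {"offset": [0.31, -0.26, -0.06], "twist": 0}, {"offset": [0.35, -0.293, -0.06], "twist": 0}, {"offset": [0.385, -0.322, -0.06], "twist": 0}, {"offset": [0.41, -0.343, -0.06], "twist": 0}, {"offset": [0.423, -0.354, -0.06], "twist": 0}])

```text
time: 1.3
eef_pos: [0.4969, -0.1869, 0.3019]
tcp_rot: [0.99, 0.143, 0.0, -0.001]
contact_force: [-0.1, -0.4, 0.9]
opening: 1.003
finger_force: 0.0
```

```bash
python3 - <<'E'
from h import *
np.set_printoptions(precision=4,suppress=True)
ctrl.read_camera('wrist');ctrl.read_camera('wrist')
c=ctrl.calibration('wrist');cv2.imwrite('pics/w1.png',ctrl.read_camera('wrist'))
np.save('c1.npy',c,allow_pickle=True)
print(c,ctrl.get_state()['eef_pos'],totool(np.array(c['cam_to_world'])[:3,3]))
for P in ((.438,-.174,.07),(.5555,-.205,.07),(.432,-.3275,.137)): print(proj(c,P))
E
```

```text
{'fx': 366.8115577360627, 'fy': 366.8115577360627, 'cx': 280.19569043946876, 'cy': 208.72286922076336, 'k1': -0.011529182168220173, 'cam_to_world': array([[ 0.2831,  0.9191,  0.2742,  0.5652],
       [-0.9591,  0.272 ,  0.0788, -0.1689],
       [-0.0022, -0.2852,  0.9585,  0.4357],
       [ 0.    ,  0.    ,  0.    ,  1.    ]])} [ 0.4958 -0.1896  0.3018] [ 0.0723 -0.0004 -0.134 ]
[251.3329 221.9988]
[313.8081 120.5892]
[405.7815 296.4381]
```

View pics/w1.png

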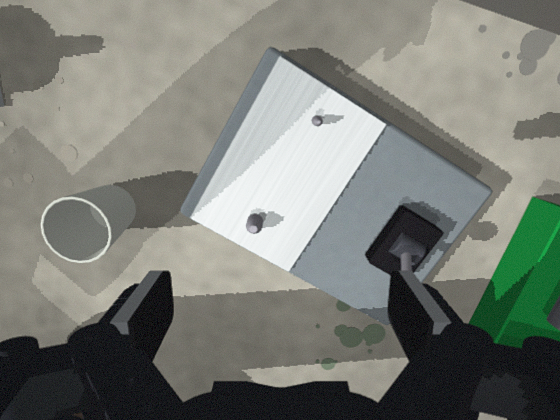

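The wrist view shows the pegs at about (255,222) and (318,121), roughly 4 px right of prediction. I'll zoom in for a fine measurement.

```bash
python3 - <<'E'
import cv2,numpy as np
t=cv2.imread('pics/w1.png')
f=lambda x,y:cv2.resize(t[y:y+40,x:x+40],None,fx=10,fy=10,interpolation=cv2.INTER_CUBIC)
cv2.imwrite('pics/m2.png',np.hstack([f(235,202),f(298,101)]))
E
```

```text
(no output)
```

View pics/m2.png

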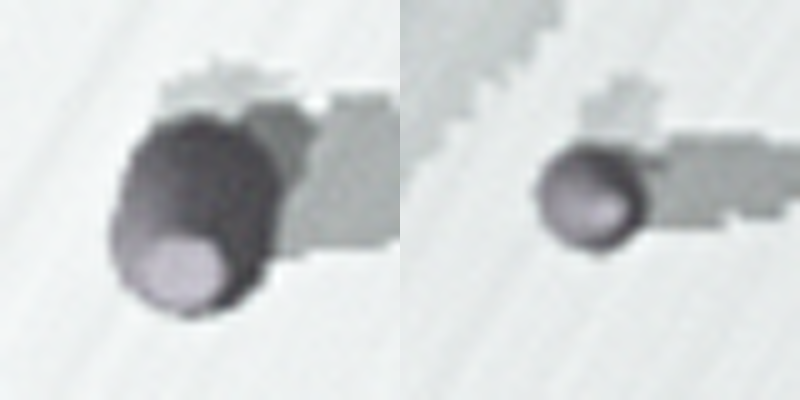

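```bash
python3 - <<'E'
from h import *
np.set_printoptions(precision=4,suppress=True)
c=np.load('c1.npy',allow_pickle=True).item()
b1=at(c,252.85,228.75,.081);b2=at(c,255.05,221.25,.055);s=at(c,316.7,120.15,.067);print(b1,b2,s)
b=(b1+b2)/2;print(np.linalg.norm((s-b)[:2]),(s+b)/2,np.degrees(np.arctan2(*(s-b)[1::-1])))
E
```

```text
[ 0.4352 -0.1773  0.081 ] [ 0.4348 -0.1779  0.055 ] [ 0.5566 -0.2079  0.067 ]
0.1253496793631156 [ 0.4958 -0.1927  0.0675] -13.995210550722753
```

Emit:
step_arm(motion=[{"offset": [0.005, -0.018, 0], "twist": -6}, {"offset": [0.015, -0.053, 0], "twist": -14}, {"offset": [0.026, -0.091, 0], "twist": -22}, {"offset": [0.037, -0.13, 0], "twist": -30}, {"offset": [0.048, -0.169, 0], "twist": -38}, {"offset": [0.059, -0.207, 0], "twist": -46}, {"offset": [0.07, -0.246, 0], "twist": -54}, {"offset": [0.081, -0.285, 0], "twist": -62}, {"offset": [0.092, -0.323, 0], "twist": -70}, {"offset": [0.103, -0.362, 0], "twist": -78}, {"offset": [0.11, -0.388, 0], "twist": -85}, {"offset": [0.1136, -0.399, 0], "twist": -90.4}])

```text
time: 2.65
eef_pos: [0.4937, 0.2249, 0.3019]
tcp_rot: [0.596, 0.803, -0.0, -0.0]
contact_force: [-0.1, -0.7, -0.4]
opening: 0.995
finger_force: 0.0
```

```bash
python3 - <<'E'
from h import *
np.set_printoptions(precision=4,suppress=True)
for _ in range(4): ctrl.read_camera('wrist')
s=ctrl.get_state();c=ctrl.calibration('wrist');i=ctrl.read_camera('wrist');cv2.imwrite('pics/w2.png',i)
np.save('c2.npy',c,allow_pickle=True)
print(s['eef_pos'],R.from_quat(s['tcp_rot']).as_matrix(),s['qpos'],s['contact_force'])
e=[proj(c,P) for P in ((.4788,.2666,.154),(.504,.1807,.154),(.492,.2255,.154))];print(e)
x,y=(e[2]-[100,75]).astype(int)
cv2.imwrite('pics/m3.png',cv2.resize(i[max(y,0):y+150,max(x,0):x+200],None,fx=4,fy=4,interpolation=cv2.INTER_CUBIC));print(x,y)
E
```

```text
[0.494  0.2229 0.302 ] [[-0.2817  0.9595 -0.0006]
 [ 0.9595  0.2817 -0.0008]
 [-0.0006 -0.0007 -1.    ]] [ 0.2369 -0.0501  1.8362 -0.0006  1.3562 -0.0486] [ 1.2817 -0.1816  0.7432]
[array([278.7402, 135.28  ]), array([278.742, 245.356]), array([280.1288, 190.7391])]
180 115
```

View pics/m3.png

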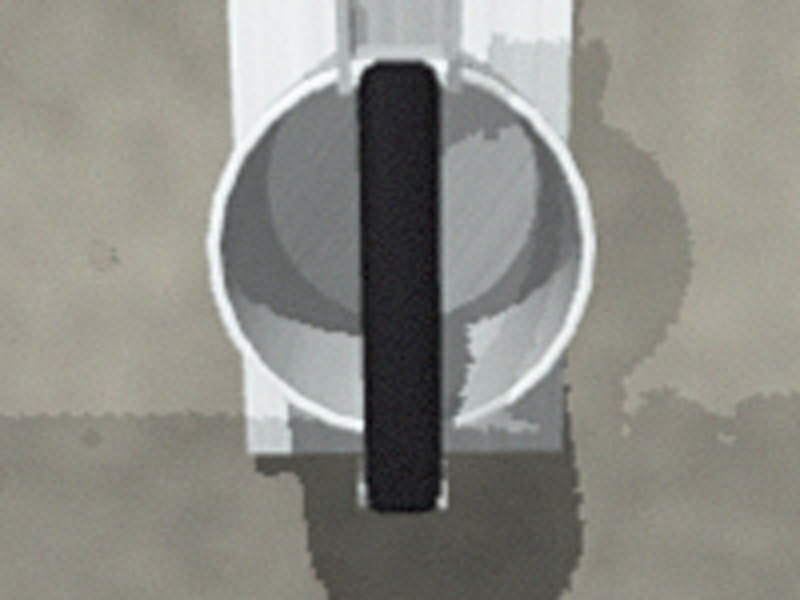

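The bar runs from (279.4,129.9) to (280.6,242.6), and the spout is at the top (tool +x), so the pot is the right way round for the grasp.

```bash
python3 - <<'E'
from h import *
np.set_printoptions(precision=4,suppress=True)
c=np.load('c2.npy',allow_pickle=True).item()
a=at(c,279.4,129.9,.1535);b=at(c,280.6,242.6,.150);m=(a+b)/2
print(a,b,np.linalg.norm(a-b),m,np.degrees(np.arctan2(*(a-b)[1::-1])))
l=at(c,180+207/4-.4,115+250/4-.4,.108);r=at(c,180+596/4-.4,115+250/4-.4,.108);tp=at(c,280,115+432/4-.4,.108)
print('rim',l,r,(l+r)/2,np.linalg.norm(l-r), 'bottom rim', tp)
print('move',totool([m[0],m[1],.138]),ctrl.get_state()['time'])
E
```

```text
[0.4782 0.2705 0.1535] [0.5052 0.1819 0.15  ] 0.09270421537989722 [0.4917 0.2262 0.1517] 106.990524408879
rim [0.4489 0.2144 0.108 ] [0.5337 0.2394 0.108 ] [0.4913 0.2269 0.108 ] 0.08842259469771054 bottom rim [0.5037 0.1851 0.108 ]
move [ 0.0041 -0.0012  0.1641] 2.9
```

Emit:
step_arm(motion=[{"offset": [0.002, -0.001, 0.02], "twist": -0.6}, {"offset": [0.004, -0.001, 0.06], "twist": -0.6}, {"offset": [0.004, -0.001, 0.1], "twist": -0.6}, {"offset": [0.004, -0.001, 0.13], "twist": -0.6}, {"offset": [0.004, -0.001, 0.15], "twist": -0.6}, {"offset": [0.004, -0.001, 0.16], "twist": -0.6}, {"offset": [0.004, -0.001, 0.164], "twist": -0.6}, {"offset": [0.004, -0.001, 0.164], "twist": -0.6}, {"offset": [0.004, -0.001, 0.164], "twist": -0.6}])

```text
time: 3.8
eef_pos: [0.4928, 0.2277, 0.1399]
tcp_rot: [0.594, 0.804, 0.001, 0.001]
contact_force: [0.8, 0.0, -0.8]
opening: 0.998
finger_force: 0.0
```

Emit:
step_arm(motion=[{"offset": [0, 0, 0], "twist": 0}, {"offset": [0, 0, 0], "twist": 0}, {"offset": [0, 0, 0], "twist": 0}, {"offset": [0, 0, 0], "twist": 0}, {"offset": [0, 0, 0], "twist": 0}, {"offset": [0, 0, 0], "twist": 0}, {"offset": [0, 0, 0], "twist": 0}, {"offset": [0, 0, 0], "twist": 0}, {"offset": [0, 0, 0], "twist": 0}, {"offset": [0, 0, 0], "twist": 0}], gripper=0.0, grip_force=50)

```text
time: 4.8
eef_pos: [0.492, 0.2278, 0.1386]
tcp_rot: [0.594, 0.805, 0.0, 0.0]
contact_force: [1.3, 0.4, 0.4]
opening: 0.179
finger_force: 51.3
```

Emit:
step_arm(motion=[{"offset": [0, 0, -0.003], "twist": 0}, {"offset": [0, 0, -0.01], "twist": 0}, {"offset": [0, 0, -0.022], "twist": 0}, {"offset": [0, 0, -0.037], "twist": 0}, {"offset": [0, 0, -0.053], "twist": 0}, {"offset": [0, 0, -0.069], "twist": 0}, {"offset": [0, 0, -0.085], "twist": 0}, {"offset": [0, 0, -0.099], "twist": 0}, {"offset": [0, 0, -0.11], "twist": 0}, {"offset": [0, 0, -0.117], "twist": 0}, {"offset": [0, 0, -0.12], "twist": 0}, {"offset": [0, 0, -0.12], "twist": 0}])

```text
time: 6.0
eef_pos: [0.4917, 0.2277, 0.2584]
tcp_rot: [0.594, 0.805, 0.0, 0.0]
contact_force: [0.5, -0.2, -3.4]
opening: 0.177
finger_force: 50.7
```

```bash
python3 - <<'E'
from h import *
np.set_printoptions(precision=4,suppress=True)
s=ctrl.get_state();M=R.from_quat(s['tcp_rot']).as_matrix();print(s['eef_pos'],M,s['contact_force'],s['opening'])
y=np.degrees(np.arctan2(M[1,0],M[0,0]));print(y,totool([.496,-.192,s['eef_pos'][2]]))
E
```

```text
[0.4917 0.2277 0.2584] [[-0.2947  0.9556  0.    ]
 [ 0.9556  0.2947  0.    ]
 [-0.      0.     -1.    ]] [ 0.4766 -0.2259 -3.448 ] 0.177197870048488
107.14175691678 [-0.4023 -0.1196 -0.    ]
```

Emit:
step_arm(motion=[{"offset": [-0.005, -0.0015, 0], "twist": 1.5}, {"offset": [-0.016, -0.005, 0], "twist": 5}, {"offset": [-0.033, -0.01, 0], "twist": 10}, {"offset": [-0.053, -0.016, 0], "twist": 16}, {"offset": [-0.074, -0.022, 0], "twist": 22.5}, {"offset": [-0.096, -0.0285, 0], "twist": 29}, {"offset": [-0.118, -0.035, 0], "twist": 36}, {"offset": [-0.14, -0.0415, 0], "twist": 42.5}, {"offset": [-0.16, -0.0475, 0], "twist": 48.5}, {"offset": [-0.177, -0.0525, 0], "twist": 53.5}, {"offset": [-0.19, -0.0565, 0], "twist": 57.5}, {"offset": [-0.2, -0.0595, 0], "twist": 60.5}])

```text
time: 7.2
eef_pos: [0.4932, 0.0179, 0.2573]
tcp_rot: [0.919, 0.394, -0.001, -0.0]
contact_force: [-0.1, 0.0, -4.0]
opening: 0.176
finger_force: 50.7
```

```bash
python3 - <<'E'
from h import *
np.set_printoptions(precision=4,suppress=True)
s=ctrl.get_state();M=R.from_quat(s['tcp_rot']).as_matrix();print(s['eef_pos'],s['contact_force'],s['opening'])
y=np.degrees(np.arctan2(M[1,0],M[0,0]));print(y,totool([.497,-.192,s['eef_pos'][2]]))
E
```

```text
[0.4932 0.0179 0.2573] [-0.0754  0.0136 -3.9755] 0.17577341536965013
46.38663093976365 [-0.1493  0.1475  0.    ]
```

Emit:
step_arm(motion=[{"offset": [-0.006, 0.006, 0], "twist": 2.5}, {"offset": [-0.016, 0.016, 0], "twist": 6.5}, {"offset": [-0.03, 0.03, 0], "twist": 12}, {"offset": [-0.046, 0.046, 0], "twist": 19}, {"offset": [-0.064, 0.063, 0], "twist": 26}, {"offset": [-0.082, 0.081, 0], "twist": 33}, {"offset": [-0.1, 0.099, 0], "twist": 40.5}, {"offset": [-0.116, 0.115, 0], "twist": 47}, {"offset": [-0.13, 0.129, 0], "twist": 53}, {"offset": [-0.141, 0.139, 0], "twist": 57.5}, {"offset": [-0.147, 0.145, 0], "twist": 60}, {"offset": [-0.149, 0.147, 0], "twist": 60.9}])

```text
time: 8.4
eef_pos: [0.4981, -0.1908, 0.2578]
tcp_rot: [0.992, -0.125, -0.0, -0.0]
contact_force: [0.2, 0.2, -3.6]
opening: 0.177
finger_force: 50.7
```

Emit:
step_arm(motion=[{"offset": [0, 0, 0.01], "twist": 0}, {"offset": [0, 0, 0.02], "twist": 0}, {"offset": [0, 0, 0.025], "twist": 0}, {"offset": [0, 0, 0.025], "twist": 0}, {"offset": [0, 0, 0.025], "twist": 0}])

```text
time: 8.9
eef_pos: [0.4984, -0.1898, 0.2331]
tcp_rot: [0.992, -0.124, -0.0, -0.0]
contact_force: [-0.8, 0.4, -3.3]
opening: 0.176
finger_force: 50.7
```

```bash
python3 - <<'E'
from h import *
np.set_printoptions(precision=4,suppress=True)
t=ctrl.read_camera('top');w=ctrl.read_camera('scene')
s=ctrl.get_state();M=R.from_quat(s['tcp_rot']).as_matrix();print(s['time'],s['eef_pos'],s['contact_force'],s['opening'])
print(np.degrees(np.arctan2(M[1,0],M[0,0])),M[:,2])
cv2.imwrite('pics/t2.png',t);cv2.imwrite('pics/s2.png',w)
f=lambda i,x,y:cv2.resize(i[y:y+100,x:x+130],None,fx=3,fy=3,interpolation=cv2.INTER_CUBIC)
cv2.imwrite('pics/m4.png',np.hstack([f(t,310,200),f(w,155,115)]))
E
```

```text
9.0 [ 0.4987 -0.1901  0.2338] [ 0.2649 -0.3159 -3.4416] 0.17785200294595502
-14.229288025590444 [ 0.0008 -0.0004 -1.    ]
```

View pics/m4.png

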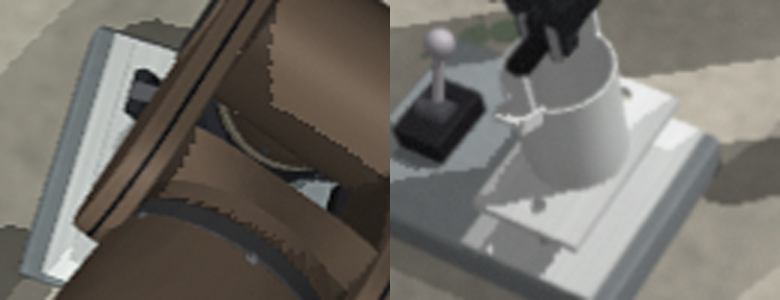

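The scene view shows the small hole at about (204.7,183) and the big hole at about (233,146). The spout side is toward the thin peg, as it should be.

```bash
python3 - <<'E'
from h import *
np.set_printoptions(precision=4,suppress=True)
s=ctrl.calibration('scene')
a=at(s,204.7,183,.103);b=at(s,233.3,146,.103);print('holes',a,b,np.linalg.norm(a-b),(a+b)/2)
print('peg proj by wrist est', proj(s,(.4350,-.1776,.068)),proj(s,(.5566,-.2079,.068)), 'seen 232.5,156.7')
w=cv2.imread('pics/s2.png');i=cv2.imread('pics/scene0.png')
f=lambda i,x,y:cv2.resize(i[y:y+40,x:x+40],None,fx=9,fy=9,interpolation=cv2.INTER_CUBIC)
cv2.imwrite('pics/m5.png',np.hstack([f(i,190,172),f(w,185,165)]))
E
```

```text
holes [ 0.5553 -0.2027  0.103 ] [ 0.4322 -0.1682  0.103 ] 0.12789808472612688 [ 0.4938 -0.1855  0.103 ]
peg proj by wrist est [231.1688 155.1805] [205.1715 191.3687] seen 232.5,156.7
```

View pics/m5.png

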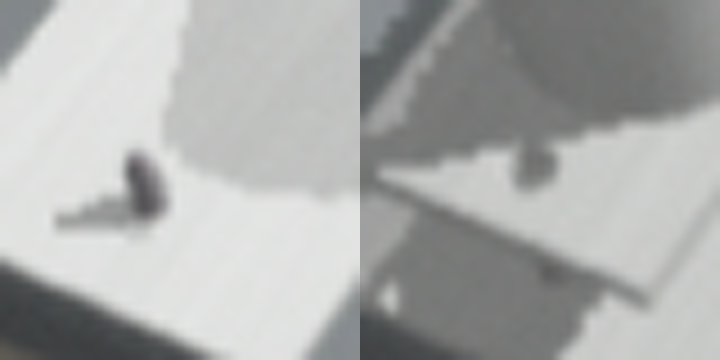

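The thin peg's tip is at (204.8,189.0) and its foot near (206,194.5). The small hole of the held plate is at (203.9,183.5).

```bash
python3 - <<'E'
from h import *
np.set_printoptions(precision=4,suppress=True)
s=ctrl.calibration('scene')
print('peg',at(s,204.9,189.6,.079),at(s,206.0,194.4,.055))
for z in (.1025,.104): print('hole',at(s,203.9,183.5,z))
print('bigpeg',at(s,155+0+232.5-155,152.9,.079))
E
```

```text
peg [ 0.5585 -0.2058  0.079 ] [ 0.5569 -0.2082  0.055 ]
hole [ 0.5568 -0.2043  0.1025]
hole [ 0.5577 -0.2037  0.104 ]
bigpeg [ 0.4355 -0.1724  0.079 ]
```

Emit:
step_arm(motion=[{"offset": [0.0005, 0.0025, 0.002], "twist": 0}, {"offset": [0.0005, 0.0025, 0.006], "twist": 0}, {"offset": [0.0005, 0.0025, 0.01], "twist": 0}, {"offset": [0.0005, 0.0025, 0.012], "twist": 0}, {"offset": [0.0005, 0.0025, 0.012], "twist": 0}, {"offset": [0.0005, 0.0025, 0.012], "twist": 0}, {"offset": [0.0005, 0.0025, 0.012], "twist": 0}])

```text
time: 9.7
eef_pos: [0.4984, -0.1928, 0.2215]
tcp_rot: [0.992, -0.124, 0.0, 0.0]
contact_force: [-0.4, 0.4, -3.6]
opening: 0.176
finger_force: 50.7
```

Emit:
step_arm(motion=[{"offset": [0, 0, 0.001], "twist": 0}, {"offset": [0, 0, 0.0025], "twist": 0}, {"offset": [0, 0, 0.004], "twist": 0}, {"offset": [0, 0, 0.0055], "twist": 0}, {"offset": [0, 0, 0.007], "twist": 0}, {"offset": [0, 0, 0.0085], "twist": 0}, {"offset": [0, 0, 0.01], "twist": 0}, {"offset": [0, 0, 0.01], "twist": 0}, {"offset": [0, 0, 0.01], "twist": 0}])

```text
time: 10.6
eef_pos: [0.4982, -0.1927, 0.2113]
tcp_rot: [0.992, -0.124, -0.0, -0.0]
contact_force: [-0.1, 0.3, -3.6]
opening: 0.17
finger_force: 50.7
```

Emit:
step_arm(motion=[{"offset": [0, 0, 0.001], "twist": 0}, {"offset": [0, 0, 0.002], "twist": 0}, {"offset": [0, 0, 0.003], "twist": 0}, {"offset": [0, 0, 0.004], "twist": 0}, {"offset": [0, 0, 0.005], "twist": 0}, {"offset": [0, 0, 0.005], "twist": 0}, {"offset": [0, 0, 0.005], "twist": 0}])

```text
time: 11.3
eef_pos: [0.4982, -0.1927, 0.2063]
tcp_rot: [0.992, -0.124, -0.0, -0.0]
contact_force: [0.4, 0.6, -4.1]
opening: 0.176
finger_force: 50.7
```

Emit:
step_arm(motion=[{"offset": [0, 0, 0.001], "twist": 0}, {"offset": [0, 0, 0.002], "twist": 0}, {"offset": [0, 0, 0.003], "twist": 0}, {"offset": [0, 0, 0.003], "twist": 0}, {"offset": [0, 0, 0.003], "twist": 0}])

```text
time: 11.8
eef_pos: [0.4982, -0.1927, 0.2033]
tcp_rot: [0.992, -0.124, -0.0, -0.0]
contact_force: [0.9, -0.1, -4.0]
opening: 0.179
finger_force: 50.7
```

Emit:
step_arm(motion=[{"offset": [0, 0, 0.001], "twist": 0}, {"offset": [0, 0, 0.002], "twist": 0}, {"offset": [0, 0, 0.003], "twist": 0}, {"offset": [0, 0, 0.004], "twist": 0}, {"offset": [0, 0, 0.005], "twist": 0}, {"offset": [0, 0, 0.006], "twist": 0}, {"offset": [0, 0, 0.007], "twist": 0}, {"offset": [0, 0, 0.007], "twist": 0}, {"offset": [0, 0, 0.007], "twist": 0}])

```text
time: 12.7
eef_pos: [0.4982, -0.1927, 0.1963]
tcp_rot: [0.992, -0.124, -0.0, -0.0]
contact_force: [0.1, 0.1, -3.1]
opening: 0.174
finger_force: 50.7
```

Emit:
step_arm(motion=[{"offset": [0, 0, 0.0005], "twist": 0}, {"offset": [0, 0, 0.001], "twist": 0}, {"offset": [0, 0, 0.0015], "twist": 0}, {"offset": [0, 0, 0.002], "twist": 0}, {"offset": [0, 0, 0.002], "twist": 0}, {"offset": [0, 0, 0.002], "twist": 0}])

```text
time: 13.3
eef_pos: [0.4982, -0.1928, 0.1943]
tcp_rot: [0.992, -0.124, -0.0, -0.0]
contact_force: [-0.6, 0.9, -2.9]
opening: 0.177
finger_force: 50.7
```

Emit:
step_arm(motion=[{"offset": [0, 0, 0.0003], "twist": 0}, {"offset": [0, 0, 0.0006], "twist": 0}, {"offset": [0, 0, 0.0008], "twist": 0}, {"offset": [0, 0, 0.0008], "twist": 0}, {"offset": [0, 0, 0.0008], "twist": 0}])

```text
time: 13.8
eef_pos: [0.4982, -0.1928, 0.1935]
tcp_rot: [0.992, -0.124, 0.0, 0.0]
contact_force: [0.6, -0.3, -3.5]
opening: 0.176
finger_force: 50.8
```

Emit:
step_arm(motion=[{"offset": [0, 0, 0.0003], "twist": 0}, {"offset": [0, 0, 0.0006], "twist": 0}, {"offset": [0, 0, 0.0006], "twist": 0}, {"offset": [0, 0, 0.0006], "twist": 0}])

```text
time: 14.2
eef_pos: [0.4983, -0.1929, 0.1935]
tcp_rot: [0.992, -0.124, 0.0, 0.0]
contact_force: [-1.9, 0.2, 0.8]
opening: 0.175
finger_force: 51.3
```

Emit:
step_arm(motion=[{"offset": [0, 0, 0], "twist": 0}, {"offset": [0, 0, 0], "twist": 0}, {"offset": [0, 0, 0], "twist": 0}, {"offset": [0, 0, 0], "twist": 0}, {"offset": [0, 0, 0], "twist": 0}, {"offset": [0, 0, 0], "twist": 0}], gripper=0.06)

```text
time: 14.8
eef_pos: [0.4983, -0.1928, 0.1929]
tcp_rot: [0.992, -0.124, 0.0, 0.0]
contact_force: [-0.4, -0.7, 0.3]
opening: 0.704
finger_force: 0.0
```

Emit:
step_arm(motion=[{"offset": [0, 0, -0.005], "twist": 0}, {"offset": [0, 0, -0.015], "twist": 0}, {"offset": [0, 0, -0.035], "twist": 0}, {"offset": [0, 0, -0.06], "twist": 0}, {"offset": [0, 0, -0.08], "twist": 0}, {"offset": [0, 0, -0.09], "twist": 0}, {"offset": [0, 0, -0.09], "twist": 0}])

```text
time: 15.5
eef_pos: [0.4991, -0.1932, 0.2855]
tcp_rot: [0.992, -0.124, 0.002, 0.001]
contact_force: [0.6, -0.0, 0.5]
opening: 0.704
finger_force: 0.0
```

```bash
python3 - <<'E'
from h import *
np.set_printoptions(precision=4,suppress=True)
s=ctrl.get_state();c=ctrl.calibration('wrist');w=ctrl.read_camera('wrist');t=ctrl.read_camera('scene')
M=R.from_quat(s['tcp_rot']).as_matrix();print(s['time'],s['eef_pos'],s['contact_force'],s['qpos'])
f=lambda i,x,y:cv2.resize(i[y:y+120,x:x+130],None,fx=3,fy=3,interpolation=cv2.INTER_CUBIC)
cv2.imwrite('pics/m6.png',np.hstack([f(t,150,95),cv2.resize(w,(400,300))[:, :].repeat(1,0) if 0 else cv2.copyMakeBorder(cv2.resize(w,(400,300)),0,60,0,0,cv2.BORDER_CONSTANT)]))
E
```

```text
15.5 [ 0.4991 -0.1932  0.2855] [ 0.5729 -0.0176  0.5034] [-0.5591 -0.0586  1.8743  0.      1.3214  1.2604]
```

View pics/m6.png

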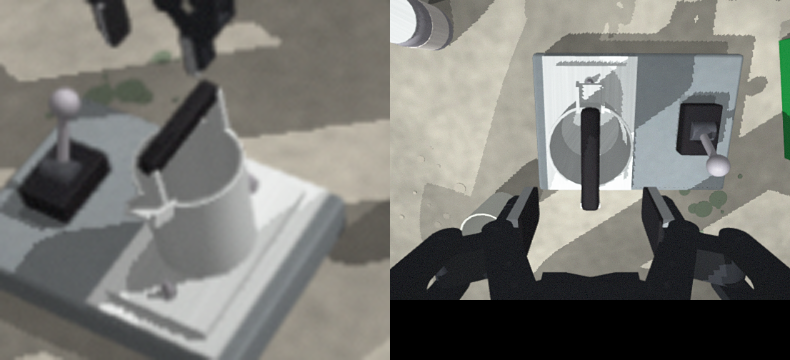

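The pot is seated flat: the thin peg shows through the small hole, the bar is free, and the lever is still off with its ball on the -x side. Next I'll close the fingers and go to the lever's -x side.

Emit:
step_arm(motion=[{"offset": [-0.01, 0.02, 0], "twist": 0}, {"offset": [-0.024, 0.05, 0], "twist": 0}, {"offset": [-0.04, 0.085, 0], "twist": 0}, {"offset": [-0.058, 0.12, 0], "twist": 0}, {"offset": [-0.068, 0.142, 0], "twist": 0}, {"offset": [-0.072, 0.15, 0], "twist": 0}, {"offset": [-0.072, 0.15, 0], "twist": 0}], gripper=0.0)

```text
time: 16.3
eef_pos: [0.3908, -0.3205, 0.2817]
tcp_rot: [0.992, -0.125, -0.001, -0.001]
contact_force: [0.4, -1.2, 0.0]
opening: -0.003
finger_force: 0.0
```

Emit:
step_arm(motion=[{"offset": [0, 0, 0.02], "twist": 0}, {"offset": [0, 0, 0.05], "twist": 0}, {"offset": [0, 0, 0.09], "twist": 0}, {"offset": [0, 0, 0.125], "twist": 0}, {"offset": [0, 0, 0.147], "twist": 0}, {"offset": [0, 0, 0.156], "twist": 0}, {"offset": [0, 0, 0.156], "twist": 0}, {"offset": [0, 0, 0.156], "twist": 0}])

```text
time: 17.1
eef_pos: [0.3925, -0.3206, 0.1281]
tcp_rot: [0.992, -0.124, 0.001, 0.001]
contact_force: [1.0, -0.6, 0.6]
opening: 0.003
finger_force: 0.0
```

```bash
python3 - <<'E'
from h import *
np.set_printoptions(precision=4,suppress=True)
s=ctrl.get_state();t=ctrl.read_camera('scene')
print(s['time'],s['eef_pos'],s['contact_force'],s['opening'])
P=np.array([.4595,-.3379]);x=np.array([.969,-.247]);d=s['eef_pos'][:2]-P;print('mixer x,y rel pivot',d@x,d@np.array([.247,.969]))
cv2.imwrite('pics/m7.png',cv2.resize(t[70:220,110:290],None,fx=3,fy=3,interpolation=cv2.INTER_CUBIC))
E
```

```text
17.1 [ 0.3925 -0.3206  0.1281] [ 0.9662 -0.5853  0.6398] 0.0026539957526889105
mixer x,y rel pivot -0.06921545683904255 0.00021993732264350557
```

View pics/m7.png

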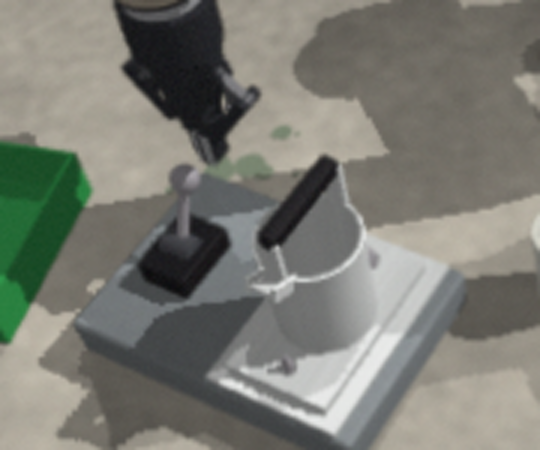

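The closed fingers stand behind the ball on its -x side, and the pot is still seated. Pushing now.

Emit:
step_arm(motion=[{"offset": [0.006, 0, 0], "twist": 0}, {"offset": [0.013, 0, 0], "twist": 0}, {"offset": [0.02, 0, 0], "twist": 0}, {"offset": [0.027, 0, 0], "twist": 0}, {"offset": [0.034, 0, 0], "twist": 0}, {"offset": [0.041, 0, 0], "twist": 0}, {"offset": [0.048, 0, 0], "twist": 0}, {"offset": [0.055, 0, 0], "twist": 0}, {"offset": [0.062, 0, 0], "twist": 0}, {"offset": [0.067, 0, 0], "twist": 0}, {"offset": [0.07, 0, 0], "twist": 0}, {"offset": [0.07, 0, 0], "twist": 0}])

```text
time: 18.35
eef_pos: [0.4598, -0.3376, 0.1268]
tcp_rot: [0.992, -0.124, 0.0, -0.0]
contact_force: [0.6, 0.0, 0.1]
opening: -0.001
finger_force: 0.0
```

Emit:
step_arm(motion=[{"offset": [0.001, 0, 0], "twist": 0}, {"offset": [0.002, 0, 0], "twist": 0}, {"offset": [0.003, 0, 0], "twist": 0}, {"offset": [0.003, 0, 0], "twist": 0}])

```text
time: 18.75
eef_pos: [0.4622, -0.3383, 0.1269]
tcp_rot: [0.992, -0.124, -0.0, -0.0]
contact_force: [-0.7, 0.9, -0.6]
opening: 0.001
finger_force: 0.5
```

Emit:
step_arm(motion=[{"offset": [0.001, 0, 0], "twist": 0}, {"offset": [0.002, 0, 0], "twist": 0}, {"offset": [0.003, 0, 0], "twist": 0}, {"offset": [0.003, 0, 0], "twist": 0}])

```text
time: 19.15
eef_pos: [0.4653, -0.3392, 0.127]
tcp_rot: [0.992, -0.124, 0.0, 0.0]
contact_force: [-0.7, 0.5, -1.0]
opening: -0.0
finger_force: 0.4
```

Emit:
step_arm(motion=[{"offset": [0.0005, 0, 0], "twist": 0}, {"offset": [0.001, 0, 0], "twist": 0}, {"offset": [0.0015, 0, 0], "twist": 0}, {"offset": [0.0015, 0, 0], "twist": 0}])

```text
time: 19.55
eef_pos: [0.4667, -0.3395, 0.1269]
tcp_rot: [0.992, -0.124, -0.0, 0.0]
contact_force: [-1.2, 0.3, -0.8]
opening: -0.001
finger_force: 0.6
```

Not at the stop yet. I'll go on in small steps, watching the force.

Emit:
step_arm(motion=[{"offset": [0.0005, 0, 0], "twist": 0}, {"offset": [0.001, 0, 0], "twist": 0}, {"offset": [0.0015, 0, 0], "twist": 0}, {"offset": [0.0015, 0, 0], "twist": 0}])

```text
time: 19.95
eef_pos: [0.4669, -0.3395, 0.1268]
tcp_rot: [0.992, -0.124, -0.002, -0.001]
contact_force: [-5.8, 0.7, 1.5]
opening: 0.002
finger_force: 3.1
```

Emit:
step_arm(motion=[{"offset": [0.0005, 0, 0], "twist": 0}, {"offset": [0.001, 0, 0], "twist": 0}, {"offset": [0.001, 0, 0], "twist": 0}])

```text
time: 20.25
eef_pos: [0.467, -0.3395, 0.1268]
tcp_rot: [0.992, -0.124, -0.003, -0.001]
contact_force: [-8.6, 1.7, 3.2]
opening: 0.001
finger_force: 4.5
```

The end stop is reached: the force is rising, the fingers have stopped, and this is the predicted position. Backing off and up.

Emit:
step_arm(motion=[{"offset": [-0.005, 0, 0], "twist": 0}, {"offset": [-0.02, 0, 0], "twist": 0}, {"offset": [-0.04, 0, 0], "twist": 0}, {"offset": [-0.055, 0, -0.01], "twist": 0}, {"offset": [-0.06, 0, -0.035], "twist": 0}, {"offset": [-0.06, 0, -0.07], "twist": 0}, {"offset": [-0.06, 0, -0.1], "twist": 0}, {"offset": [-0.06, 0, -0.12], "twist": 0}, {"offset": [-0.06, 0, -0.125], "twist": 0}, {"offset": [-0.06, 0, -0.125], "twist": 0}])

```text
time: 21.25
eef_pos: [0.4116, -0.3258, 0.2529]
tcp_rot: [0.992, -0.124, 0.001, 0.001]
contact_force: [-0.5, 0.3, -0.1]
opening: 0.004
finger_force: 0.0
```

```bash
python3 - <<'E'
from h import *
np.set_printoptions(precision=4,suppress=True)
s=ctrl.calibration('scene');t=ctrl.read_camera('scene');st=ctrl.get_state();print(st['time'],st['eef_pos'],st['contact_force'])
o=cv2.imread('pics/scene0.png')
P=np.array([.4595,-.3379]);x=np.array([.969,-.247])
g0=cv2.cvtColor(o,6).astype(float)
pt=proj(s,(*(P-.0312*x),.129)).round().astype(int);T=g0[pt[1]-7:pt[1]+8,pt[0]-7:pt[0]+8]
b0=o[122:137,164:179]
r=cv2.matchTemplate(t[100:190,130:250],b0,cv2.TM_CCOEFF_NORMED);_,m,_,l=cv2.minMaxLoc(r)
print('ball now',np.array(l)+[130+7.5,100+7],m)
for a in (-.5,.4,.45,.5): print(a,proj(s,(*(P+.065*np.sin(a)*x),.072+.065*np.cos(a))))
# pot still / bystanders unchanged
prev=cv2.imread('pics/m7.png');now=cv2.resize(t[70:220,110:290],None,fx=3,fy=3,interpolation=cv2.INTER_CUBIC)
d=cv2.absdiff(prev,now).max(2);print('pot diff',d[250:420,240:400].mean())
d=cv2.absdiff(o,t).max(2)
for n,(u,v) in dict(tin=(275,258),cup=(301,156),brush=(210,288),driver=(300,295)).items(): print(n,d[v-20:v+20,u-20:u+20].mean())
E
```

```text
21.3 [ 0.411  -0.3252  0.2514] [ 0.5302  0.5424 -0.2637]
ball now [170.5 129. ] 0.9072406888008118
-0.5 [171.2796 128.9616]
0.4 [157.6497 143.5898]
0.45 [157.0862 144.781 ]
0.5 [156.5569 145.9921]
pot diff 3.9657720588235295
tin 3.53125
cup 8.84625
brush 3.140625
driver 3.46125
```

```bash
python3 - <<'E'
from h import *
np.set_printoptions(precision=3,suppress=True,linewidth=200)
o=cv2.imread('pics/scene0.png');t=ctrl.read_camera('scene');s=ctrl.calibration('scene')
print('tool tip px',proj(s,ctrl.get_state()['eef_pos']))
g=lambda i:cv2.cvtColor(i,cv2.COLOR_BGR2GRAY)
print('before, off loc');print(g(o)[120:138:2,160:182:2]);print('now, off loc');print(g(t)[120:138:2,160:182:2])
print('before, on loc');print(g(o)[136:156:2,146:168:2]);print('now, on loc');print(g(t)[136:156:2,146:168:2])
E
```

```text
tool tip px [163.282  86.971]
before, off loc
[[155 156 158 158 158 159 157 155 153 153 153]
 [154 158 158 157 158 159 158 157 153 154 155]
 [161 161 158 158 156 159 163 157 151 153 137]
 [165 160 160 153 139 169 186 177 153 133 122]
 [162 159 156 125 124 154 173 172 129  75  96]
 [155 146 142 109  97 124 140 142 108  70  70]
 [110 105 102  90  80  88 102 105  78  70  70]
 [ 94  95  95  86  94  81  80  74  70  71  68]
 [ 81  79  79  82  79  85 113  73  71  69  73]]
now, off loc
[[158 160 161 163 161 161 160 157 157 154 157]
 [160 162 163 162 160 163 162 159 157 156 157]
 [165 164 163 161 161 161 163 160 156 156 141]
 [167 163 161 162 162 165 166 161 156 137 123]
 [165 163 159 158 159 162 164 162 116  96 107]
 [164 160 160 157 143 146 147 108  93  93  93]
 [135 112 109 101 105 110 102  93  93  93  93]
 [107 108 104  92 104  99  95  92  92  92  94]
 [106 105 104 107 100  92  93  96  94  92  93]]
before, on loc
[[ 82  81  82  81  82  82  81  81  79  79  82]
 [ 82  83  82  81  81  79  80  81  80  79  79]
 [ 80  80  81  84  82  80  79  81  80  79  98]
 [ 82  80  81  82  82  80  83  81  81  95 114]
 [ 80  79  82  81  82  82  82  82  91 113  90]
 [ 80  81  80  80  80  81  81  87 113 102  52]
 [ 81  80  81  82  79  79  83 112  97  70  64]
 [ 82  80  79  83  81  80 110  97  49  60  67]
 [ 80  79  80  81  81 104 111  53  33  45  52]
 [ 85  97 115  97 107 127  65  32  30  34  33]]
now, on loc
[[110 108 108 107 108 107 107 106 105 104 107]
 [108 107 106 107 107 105 104 106 105 106 103]
 [106 107 110 110 108 111 112 108 106 103  92]
 [107 107 108 107 118 148 157 142 110 114 120]
 [107 106 107  99 123 148 166 164 130 138 110]
 [105 107 107  91 110 135 149 150 138 125  81]
 [107 107 108  96  91 107 123 123 121 137 121]
 [107 106 108 107  90  84  91  86  71  96 120]
 [106 103 106 108 103 124 128  64  33  52  65]
 [104 105 106 106 122 138  76  29  24  22  29]]
```

The ball has left the "off" spot and now sits at about (157,146). That is the predicted fully-on position, so the template match had only found the background edge. Handing in.

```bash
python3 -c "
from plant import ctrl
print(ctrl.sign_off())"
```

```text
the job is handed in; nothing more can be done
None
```

The job is handed in: the pot sits flat on the mixer's pegs the right way round and let go, the lever was then pushed to its on stop, and the other things were left alone, with about 21 s on the clock.

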